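# Steady the tilt-out peg basket at its index, then shut it softly

### The job

Take the black crank handle of the sprung side lever and, working only through it, ease the tilt-out peg basket towards you until its red pointer lines up with the green index, and keep it there (within about a centimetre) for five seconds although the basket keeps wanting to swing away to one side or the other. Then bring it gently back until it is fully shut, never letting it bang on either stop, and let go of the handle. Leave the index, the iron, the tin and the starch bottle as they are.

Things in the scene. Friction and masses are not known exactly. Their poses are not given: they have to be found in the camera images.
- stand: Fixed stand of the tilt-out unit: white base board 240 x 200 x 12 mm, upright grey brackets 171 mm high, 6 mm thick at its y = +88 and -88 mm. Origin: centre of the base's underside; z up; the basket's front faces its -x, roughly to the robot. The axle runs along its y at x = 0, z = 150 mm, from y = -150 to +130 mm. 'Stand y' below means this frame.
- rocker (a joint): Tilt of the basket about the axle, rad: 0 = shut on its stop (the start), grows as the front tips down and the top comes to the stand's -x; stop at 0.80. Top-heavy: its weight turns it with about 0.237 N m * sin(value - 0.36), so balance is at 0.36 and unstable, even with the lever held still (time constant 0.5 s). Bearing damping 0.015 N m s/rad, no dry friction.
- basket: Tilting part: sky-blue basket 130 x 146 x 90 mm of pegs, white front 158 x 130 mm, steel straps, counterweight bar, red pointer. Not to be pushed on. Origin on the axle midway between the brackets; z upright at tilt 0.36. Nominal 2.1 kg (truly 0.8 to 1.25 times that), centre of mass 11.5 mm along its z, inertia about the axle 0.035 kg m2; weight torque and inertia scale with mass, balance stays.
- lever (a joint): Angle of the hand lever relative to the basket about the same axle, rad, same sense (grows as the handle goes to the stand's -x). A torsion spring, relaxed at 0, alone joins it to the basket and turns the basket with 0.115 N m/rad * value (damping 0.006 N m s/rad); range +-1.4. World lean = rocker + lever; upright when that is 0.36, leaning to the stand's +x below. Balanced, 0.1 kg.
- grip (a point): Grip point on the axis of the lever's black crank handle, a round bar 18 mm thick parallel to the axle, 130 mm from it, from stand y = +112 to +207 mm; the point is at +170 mm. The steel stem (10 mm) joins it at y = +118 mm; nothing else of the unit reaches beyond y = 130 mm. Pinch the bar from above with the fingers closing across it. It rides an arc about the axle; about 1 N moves it.
- pointer (a point): Reading point of the red pointer, fixed to the basket: 140 mm from the axle, straight above it when rocker is 0.36; stand y = -130 mm (midway between the planes of pointer and index). The pointer is a red rod 8 mm thick with a red ball 28 mm in diameter at stand y = -112 mm, 140 mm from the axle.
- index (a point): Reading point of the green index: 140 mm from the axle at stand y = -130 mm, coinciding with pointer when rocker equals mark. The index is a green rod 8 mm thick with a green ball 28 mm in diameter at stand y = -148 mm. Lined up means that both balls lean by the same angle, seen along the axle.
- mark (a joint): Setting of the green index arm about the axle, rad, on the scale of rocker: the basket tilt wanted. Held by friction; differs from start to start, 0.26 to 0.47. Not to be touched.
- iron: Cream plastic iron, about 245 x 110 x 132 mm, 1.1 kg, on its sole on an orange mat 6 mm thick; origin at the underside. Bystander.
- tin: Lidded stainless tin, diameter 106 mm, 137 mm high; origin at the centre of its underside. Bystander.
- starch: Blue plastic starch bottle, diameter 64 mm, 190 mm high; origin at the centre of its underside. Bystander.

How it is judged:
By the outcome, as a careful person would: the job done as asked, in the order asked, and still so for the second after the job is handed in, with the robot touching nothing.
It also fails if it takes over 58 s, if anything falls off the work surface, if the arm or the gripper's body presses on something with over 40 N, if the wrist force passes 120 N, or if a joint passes its speed limit or range.

### The arm

A 6-joint arm with a two-finger parallel gripper is mounted at the origin on the work surface. World frame = base frame: x ahead of the robot, y to its left, z up, the work surface at z = 0. Lengths are in m, angles in degrees, forces in N, time in s.
With the tool pointing down it reaches from about 0.35 to 0.775 m from the base axis. Payload 5.5 kg.
Tool frame: the origin (TCP) lies between the finger pads; the fingertips stand 14 mm ahead of it and the grasp point (between the pads) lies 5 mm behind it; z points along the fingers, x is the direction in which the jaws open and shut, and the axes are right-handed (so a half turn about z gives the same grasp; the last joint's range is limited). The gripper opens to 85 mm and grips with 20 to 120 N. Pads are 22 mm wide; open, the fingers measure 114 mm over their backs; the gripper's body (76 mm by 85 mm) begins 54 mm behind the grasp point. The pads swing forward as they close: fully open they stand 13 mm farther back than shut.
Start: joints at [-7.998, 17.945, 2.641, 74.691, 0, 82.002], TCP at [0.575, -0, 0.245] pointing down, gripper open.
Joint ranges: [-158.12, 158.12], [-49.38, 96.58], [-58.88, 72.47], [-126.05, 133.96], [-84.25, 85.87], [-180, 180]. Speed limits (degrees/s): [147.25, 147.25, 180, 180, 180, 180].

### API

Orientations are given as a 3x3 rotation matrix whose columns are the frame's x, y, z axes.
In Python, from cell import sensors, snapshot, arm, spotter gives the robot as it stands. The module is installed in compiled form; this text tells all that it offers.
- The arm moves only by the tool step_arm, never from a script. Its argument "deltas" is text: rows parted by semicolons, each of 5 numbers parted by spaces: the shift along the world's x, y, z as a fraction of full scale, then the turn about the world's z as a fraction of full scale, then the gripper command: -1 is shut, 1 is fully open, values between are in proportion. In form: x y z twist jaw; .... A call has 1 to 8 rows; each row shifts and turns the commanded pose from where the row before left it; what a row does not reach is not made up. Full scale, the value 1, is 3 cm for a shift and 0.12 rad for a turn. A row lasts 1/10 s, in which the tool goes at most 50 mm and 8.59 degrees, less where a joint would pass 70% of its speed; a pose out of reach is approached as far as the arm can. A call with a number of a shift or a turn outside -1 to 1 is refused whole. A call with a gripper value outside its range is refused whole. The fingers move at their own pace and stop on an object; "grip_force" is the grip in N (left out, the last holds). Time passes only in rows, so rows that do not move let the fingers close. It gives the time, the measured TCP pose, the force and the opening at its end, in the units of the state.
- sensors.observe(): the state, without advancing time (a new reading comes with each control period).
- snapshot(name): name is "scene" or "side" or "wrist"; returns a dict with "img" (400x640x3 uint8, red, green, blue), "z_map" (400x640 float32, m along the optical axis (not along the pixel's ray), 0 where there is no reading), "fx", "fy", "cx", "cy" (pixels), "dist_coeffs" ([k1, k2, p1, p2, k3] as OpenCV has them; the pictures are not rectified), "R" (3x3) and "t" (3): a world point X has camera coordinates R X + t. Camera axes: x right, y down, z forward; pixel columns grow to the right and rows downward; lengths in m; the calibration is good to about 2 mm. A picture is of the moment at which its call begins.
- arm.sign_off(): hands the job in, once; it reports no verdict.
Trained networks look in a picture, given as the dict that the camera call returned (one of the last four; its "shot" number tells which), for a name from the list of things; names that differ only in an ending like _2 or _b are one class to them, and where a whole thing is asked for, a point or a joint stands for the part that bears it (a point fixed in the world has none). Each returns a list of dicts, best first, with "score" (0 to 1); they miss things now and then, are a little off and sometimes report something else, mostly with a low value. They report only what shows in the picture. A call takes as long as a camera call.
- spotter.find_in(label, picture): "pixel" ([column, row] in pixels, amid what is visible of it).
- spotter.outline_of(label, picture): "pixels" (400x640 bool, what is visible of it) and "pixel" ([column, row] in pixels, amid what is visible of it).
- spotter.place_of(label, picture): "pixel" ([column, row] in pixels: a listed point, or the origin of a listed thing).
The state is a dict: "time": time; "qpos": joint angles; "qvel": joint speeds; "effort": joint torques, N m; "tool_pos": TCP position; "orientation": TCP orientation; "ft_force": force on the tool from outside, world axes, zero at the start; "torque": the same for the moment, N m; "gripper_width": finger opening in m.
Only numpy, scipy, OpenCV 4.12 (cv2) and the standard library are available. Lean on these libraries where they do the work, as an engineer would, in place of code of your own. Each camera call takes 0.05 s, during which the arm holds its last target. There are 200 camera calls.

## Working session

There is one attempt and no reset: what is moved stays moved. The work goes in short steps, Python scripts to look and compute and a tool call to move; the robot and the scene stay as the last step left them, time stands still between calls to the robot, and variables do not carry over. Pictures are saved under pics/ and viewed, about 8 in all and at most 12, crops included, and the job is handed in when it is done.

Besides the shell and the picture viewer there is one more tool, called after ">>>" as name(argument=value, ...) on one line, values as JSON. step_arm: Moves the arm, as the interface text tells. Its arguments: {"type":"object","properties":{"deltas":{"type":"string"},"grip_force":{"type":"number"}},"required":["deltas"]}

```bash
mkdir -p pics; cat > h.py <<'E'
import numpy as np, cv2
from cell import sensors, snapshot, arm, spotter
def K(p): return np.array([[p['fx'],0,p['cx']],[0,p['fy'],p['cy']],[0,0,1.]])
def ray(p,px):
    u=cv2.undistortPoints(np.array([[px]],float),K(p),np.array(p['dist_coeffs'],float))[0,0]
    return np.array([u[0],u[1],1.])
def world(p,px,z): return np.array(p['R']).T@(ray(p,px)*z-np.array(p['t']))
def proj(p,X):
    r,_=cv2.Rodrigues(np.array(p['R'],float)); return cv2.projectPoints(np.array(X,float).reshape(-1,3),r,np.array(p['t'],float),K(p),np.array(p['dist_coeffs'],float))[0].reshape(-1,2)
def save(p,n,bgr=None): cv2.imwrite('pics/'+n+'.png',p['img'][:,:,::-1])
E
cat > a.py <<'E'
from h import *
for c in ['scene','side']:
    p=snapshot(c); save(p,c+'0')
    print(c,'campos',np.round(-np.array(p['R']).T@np.array(p['t']),3))
    for n in ['stand','grip','pointer','index','basket','iron','tin','starch']:
        r=spotter.place_of(n,p)
        if r:
            b=r[0]; u,v=map(int,b['pixel']); z=p['z_map'][min(v,399),min(u,639)] if 0<=u<640 and 0<=v<400 else 0
            print(n,round(b['score'],2),np.round(b['pixel'],1),np.round(world(p,b['pixel'],z),3))
print(sensors.observe())
E
python3 a.py
```

```text
scene campos [1.363 0.352 0.842]
stand 0.77 [272.5 268.7] [ 0.707 -0.024  0.145]
grip 0.78 [316.3 213.4] [0.602 0.061 0.277]
pointer 0.81 [217.4 199.2] [ 0.639 -0.218  0.28 ]
index 0.51 [219.5 186.4] [ 0.594 -0.238  0.292]
basket 0.64 [269.5 231.1] [ 0.574 -0.1    0.155]
iron 0.65 [173.3 235.4] [ 0.585 -0.469  0.044]
tin 0.84 [449.6 335.9] [0.685 0.443 0.059]
starch 0.74 [237.3 207. ] [ 0.309 -0.388  0.008]
side campos [-0.628  0.342  1.111]
stand 0.83 [332.5 212.2] [ 0.558 -0.102  0.017]
pointer 0.72 [359.7 139.1] [ 0.624 -0.221  0.296]
index 0.45 [368.2 147. ] [ 1.644 -0.75  -0.442]
basket 0.67 [334.7 183.4] [ 0.522 -0.092  0.188]
iron 0.76 [426.6 196.8] [-0.628  0.342  1.111]
tin 0.79 [188.7 230.1] [0.587 0.448 0.038]
starch 0.63 [434.3 245.6] [ 0.257 -0.387  0.04 ]
{'time': 0.9, 'qpos': array([-7.99807597e+00,  1.79441331e+01,  2.64273869e+00,  7.46913334e+01,
        1.52898777e-04,  8.20018611e+01]), 'qvel': array([-0.04985671, -0.03339799,  0.01394946, -0.00415785,  0.057941  ,
       -0.0447901 ]), 'effort': array([-5.55398547e-04, -4.80447757e+01,  2.98813516e+01,  1.10667534e-04,
       -3.82419421e-05, -4.09966333e-05]), 'tool_pos': array([ 5.75046896e-01, -1.12831252e-05,  2.45342211e-01]), 'orientation': array([[ 9.99999992e-01,  1.09840573e-06,  1.26060800e-04],
       [ 1.10029886e-06, -1.00000000e+00, -1.50175731e-05],
       [ 1.26060783e-04,  1.50177117e-05, -9.99999992e-01]]), 'ft_force': array([ 0.7704135 , -0.50195532,  0.40869799]), 'torque': array([-0.02398893,  0.02061767,  0.08889264]), 'gripper_width': 0.08586626080219484}
```

View pics/scene0.png

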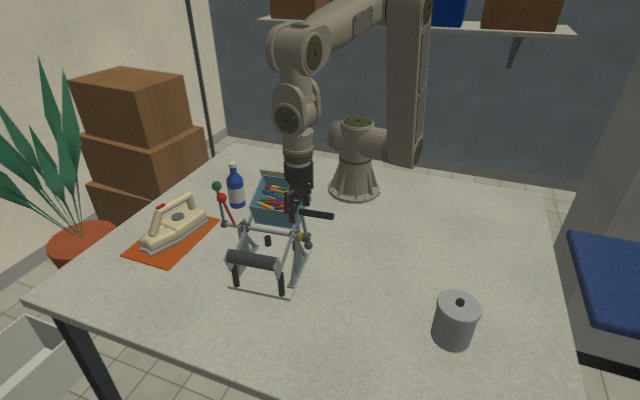

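View pics/side0.png

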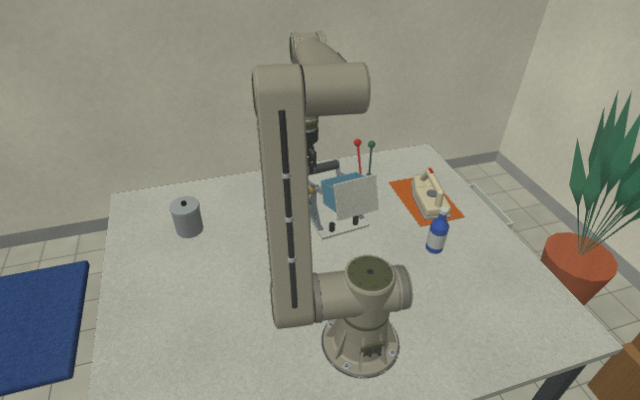

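The scene picture shows the black handle at about (317,214), the red ball at (221,198) and the green ball at (216,186). The gripper hangs close to the unit. The side view has the red ball at (357,142), green at (371,144), and the handle near (325,165).

```bash
cat > fit.py <<'E'
from h import *
from scipy.optimize import least_squares
def ballpix(p,col,pred=None):
    hsv=cv2.cvtColor(p['img'],cv2.COLOR_RGB2HSV); h,s,v=cv2.split(hsv)
    m=(((h<8)|(h>172))&(s>140)&(v>60)) if col=='r' else ((h>50)&(h<90)&(s>90)&(v>25))
    # ball: erode away the thin rod
    m=cv2.morphologyEx(m.astype(np.uint8),cv2.MORPH_OPEN,np.ones((5,5),np.uint8))
    n,l,st,c=cv2.connectedComponentsWithStats(m)
    return [(c[i],st[i]) for i in range(1,n)]
if __name__=='__main__':
    for c in ['scene','side']:
        p=snapshot(c)
        for col in 'rg':
            for ce,st in ballpix(p,col):
                if 150<ce[0]<420 and 100<ce[1]<260: 
                    u,v=map(int,ce); z=p['z_map'][v,u]; print(c,col,np.round(ce,1),st,np.round(world(p,ce,z+.012),3))
        x0,x1,y0,y1=(200,350,165,300) if c=='scene' else (300,390,125,240)
        cv2.imwrite(f'pics/crop_{c}.png',cv2.resize(p['img'][y0:y1,x0:x1,::-1],None,fx=5,fy=5,interpolation=cv2.INTER_CUBIC)[:600,:800])
E
python3 fit.py
```

```text
scene r [221.4 197.1] [218 193   8   9  65] [ 0.63  -0.21   0.284]
side r [357. 142.] [355 140   5   5  25] [ 0.628 -0.213  0.282]
```

>>> step_arm(deltas="0 0 1 0 1;0 0 1 0 1;0 0 1 0 1;0 1 1 0 1;0 1 0 0 1;0 0 0 0 1")

```text
time: 1.6
tool_pos: [0.5753, 0.0626, 0.3667]
orientation: [[1.0, 0.003, 0.003], [0.003, -1.0, 0.001], [0.003, -0.001, -1.0]]
ft_force: [-0.6, 0.4, -0.3]
gripper_width: 0.0855
```

```bash
cat > b.py <<'E'
from h import *
from fit import ballpix
for c in ['scene','side','wrist']:
    p=snapshot(c)
    print(c,[ (round(r['score'],2),np.round(r['pixel'],1)) for n in ['grip','lever','pointer','index'] for r in spotter.place_of(n,p)[:1]])
    if c=='wrist': save(p,'wrist1')
p=snapshot('scene')
cv2.imwrite('pics/crop1.png',cv2.resize(p['img'][165:300,200:360,::-1],None,fx=5,fy=5,interpolation=cv2.INTER_CUBIC)[:600,:800])
E
python3 b.py
```

```text
Traceback (most recent call last):
  File "b.py", line 5, in <module>
    print(c,[ (round(r['score'],2),np.round(r['pixel'],1)) for n in ['grip','lever','pointer','index'] for r in spotter.place_of(n,p)[:1]])
                                                                                                                ~~~~~~~~~~~~~~~~^^^^^
ValueError: it knows: basket, grip, index, iron, pointer, stand, starch, tin
```

```bash
sed -i "s/'lever',//" b.py; python3 b.py; python3 - <<'E'
from h import *
for c in ['scene','side']:
    p=snapshot(c); hsv=cv2.cvtColor(p['img'],cv2.COLOR_RGB2HSV)
    for n,(u,v) in {'scene':{'g':(216,186),'r':(221,197)},'side':{'g':(371,144),'r':(357,142)}}[c].items(): print(c,n,hsv[v,u],p['z_map'][v,u])
E
```

```text
scene [(0.87, array([317.8, 212.1])), (0.8, array([217.8, 196.5])), (0.64, array([222.4, 184.6]))]
side [(0.63, array([361.7, 140.5])), (0.67, array([365.7, 146.4]))]
wrist [(0.81, array([346.8, 205. ]))]
scene g [70 76 77] 1.0778717
scene r [  2 180 140] 1.0428445
side g [71 88 98] 1.5480396
side r [  1 185 168] 1.5727855
```

View pics/crop1.png

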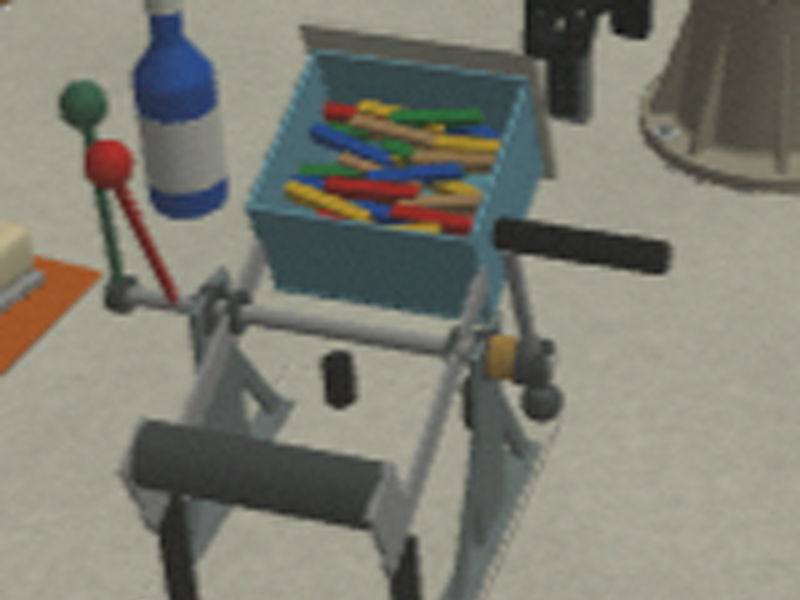

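View pics/wrist1.png

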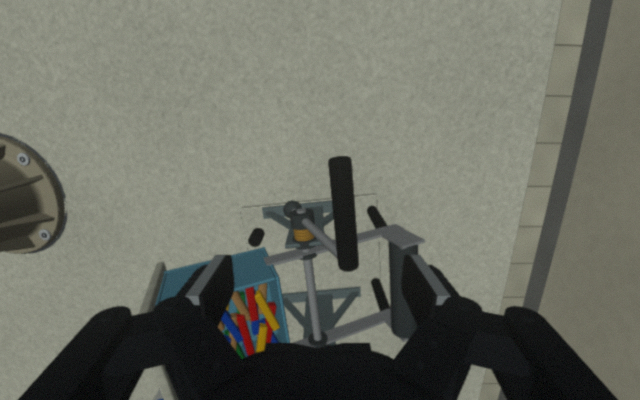

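```bash
cat > fit2.py <<'E'
from h import *
from scipy.optimize import least_squares
from scipy.ndimage import label
def ball(p,col,guess,r=14):
    h,s,v=cv2.split(cv2.cvtColor(p['img'],cv2.COLOR_RGB2HSV))
    m=(((h<8)|(h>172))&(s>110)&(v>60)) if col=='r' else ((h>55)&(h<88)&(s>60)&(v>20))
    m=cv2.morphologyEx(m.astype(np.uint8),cv2.MORPH_OPEN,cv2.getStructuringElement(cv2.MORPH_ELLIPSE,(5,5)))
    w=np.zeros_like(m); u,vv=map(int,guess); w[vv-r:vv+r,u-r:u+r]=1
    l,n=label(m*w)
    if n==0: return None
    k=np.argmax(np.bincount(l.ravel())[1:])+1; ys,xs=np.nonzero(l==k)
    return np.array([xs.mean(),ys.mean()])
def sw(P,X):
    c,s=np.cos(P[2]),np.sin(P[2]); X=np.asarray(X)
    return np.array([P[0]+c*X[0]-s*X[1],P[1]+s*X[0]+c*X[1],X[2]])
def pt(r,y,a): return np.array([-r*np.sin(a-.36),y,.150+r*np.cos(a-.36)])
def handle(p,guess,r=70):
    g=p['img'].max(2)<50
    w=np.zeros(g.shape,bool);u,v=map(int,guess); w[max(0,v-r):v+r,max(0,u-r):u+r]=1
    l,n=label(g&w); k=l[v,u]; ys,xs=np.nonzero(l==k); return (xs.mean(),ys.mean(),xs.min(),xs.max(),ys.min(),ys.max())
if __name__=='__main__':
    O=[];
    G={'scene':{'g':(216,186),'r':(221,197)},'side':{'g':(371,144),'r':(357,142)}}
    for c in G:
        p=snapshot(c)
        for k in 'rg':
            b=ball(p,k,G[c][k],12); print(c,k,b)
            if b is not None: O.append((p,k,b))
        if c=='scene':
            print('h',handle(p,(316,214),25)); O.append((p,'h',np.array([(300+333)/2-.3,(211.8+216.4)/2])))
    p=snapshot('wrist'); hh=handle(p,(345,215)); print('hw',hh); O.append((p,'h',np.array([344.5,213.])));O.append((p,'e1',np.array([341,160.])));O.append((p,'e0',np.array([347.5,266.])))
    def res(P):
        r=[]
        for p,k,b in O:
            X={'r':pt(.14,-.112,0),'g':pt(.14,-.148,P[3]),'h':pt(.13,.1595,0),'e1':pt(.13,.205,0),'e0':pt(.13,.114,0)}[k]
            r.append(proj(p,sw(P,X))[0]-b)
        return np.concatenate(r)
    s=least_squares(res,[.58,-.1,0,.36]); print(s.x); print(np.round(s.fun.reshape(-1,2),1))
    P=s.x; print('grip',sw(P,pt(.13,.17,0)),'axle end',sw(P,[0,.13,.15]))
    np.save('P.npy',P)
E
python3 fit2.py
```

```text
scene r [221.11267606 197.35211268]
scene g [216.42553191 184.53191489]
h (np.float64(315.39800995024876), np.float64(213.6766169154229), np.int64(299), np.int64(332), np.int64(209), np.int64(219))
side r [357. 142.]
side g [371. 143.]
hw (np.float64(343.4993531694696), np.float64(212.8710651142734), np.int64(329), np.int64(357), np.int64(158), np.int64(270))
[ 0.5670226  -0.10574291  0.09379695  0.30745981]
[[ 0.3 -0.3]
 [ 0.1  0.7]
 [-0.7 -0.1]
 [-0.   0.5]
 [-0.1  1.2]
 [ 0.   2. ]
 [-0.4 -0.8]
 [ 0.5 -1.3]]
grip [0.59669484 0.06779902 0.27166659] axle end [0.55484687 0.02368565 0.15      ]
```

The crop shows the handle running from (300,212) to (333,216), with the red and green balls clear. The wrist view shows the handle at (341,158) to (348,268). The fit residuals are small: stand yaw 0.094 rad, mark about 0.307. I'll descend over the bar.

>>> step_arm(deltas="0.72 0.2 0 0.78 1;0 0 -1 0 1;0 0 -1 0 1;0 0 -1 0 1;0 0 -0.25 0 1;0 0 0 0 1;0 0 0 0 1")

```text
time: 3.3
tool_pos: [0.5972, 0.066, 0.2694]
orientation: [[0.996, 0.093, 0.002], [0.093, -0.996, -0.0], [0.002, 0.0, -1.0]]
ft_force: [0.4, 0.4, 0.4]
gripper_width: 0.0856
```

```bash
python3 - <<'E'
from h import *
from fit2 import *
P=np.load('P.npy'); o=sensors.observe(); print(o['time'],o['tool_pos'],o['orientation'][:,0],o['ft_force'])
p=snapshot('wrist'); save(p,'w2'); print(proj(p,[sw(P,pt(.13,y,0)) for y in (.112,.17,.207)]))
for n in ['scene','side']:
    p=snapshot(n); 
    for k in 'rg': print(n,k,ball(p,k,proj(p,sw(P,pt(.14,-.112 if k=='r' else -.148,0 if k=='r' else P[3])))[0],12))
E
```

```text
3.3 [0.59722367 0.06597152 0.26936334] [0.99561859 0.09348596 0.00200007] [0.41333927 0.36061674 0.41756006]
[[316.07130842 362.22376499]
 [315.82814651 269.90497516]
 [315.64605883 197.5214741 ]]
scene r [221.11267606 197.35211268]
scene g [216.52173913 184.54347826]
side r [357. 142.]
side g [371.  143.5]
```

View pics/w2.png

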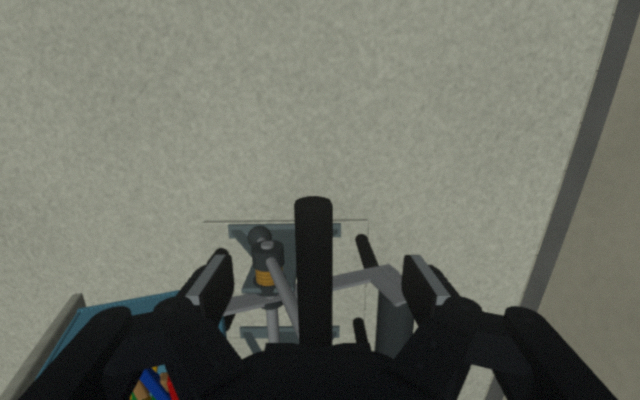

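The bar, at column 314, lies centred and aligned between the fingers at columns 215 and 420. Closing.

>>> step_arm(deltas="0 0 -0.08 0 1;0 0 0 0 -1;0 0 0 0 -1;0 0 0 0 -1;0 0 0 0 -1;0 0 0 0 -1;0 0 0 0 -1", grip_force=25)

```text
time: 4.15
tool_pos: [0.5967, 0.066, 0.2655]
orientation: [[0.996, 0.094, 0.0], [0.094, -0.996, -0.0], [0.0, 0.0, -1.0]]
ft_force: [0.7, 0.2, -0.4]
gripper_width: 0.0174
```

```bash
cat > mpc.py <<'E'
"""model, log, estimator and planner for the rocker"""
from h import *
from fit2 import *
import json,os,sys
P=np.load('P.npy'); MARK=P[3]; DT=.01
LOG='log.json'   # rows: list of (t, theta) commanded knots ; meas: (t, phi)
c,s=np.cos(P[2]),np.sin(P[2])
def grasp_theta(tcp,orient):   # grasp point -> lever lean
    g=np.array(tcp)-.005*np.array(orient)[:,2]
    d=g-np.array([P[0],P[1],0]); xs=c*d[0]+s*d[1]; ys=-s*d[0]+c*d[1]
    return .36-np.arctan2(xs,g[2]-.15), np.hypot(xs,g[2]-.15), ys
def phi_meas(guess):
    """rocker from red ball in scene and side views, differenced against the shut reference"""
    out=[]
    for n in ('scene','side'):
        p=snapshot(n); t=float(sensors.observe()['time'])
        g=proj(p,sw(P,pt(.14,-.112,guess)))[0]; b=ball(p,'r',g,14)
        if b is None: out.append((t,None)); continue
        a=np.linspace(-.1,.9,201); L=proj(p,np.array([sw(P,pt(.14,-.112,x)) for x in a]))
        d=np.hypot(*(L-b).T); i=d.argmin(); out.append((t-.05,float(a[i]),float(d[i]),n))
    return out
def sim(phi,w,thf,T,m,dt=DT):
    """thf(t)->theta; returns arrays t,phi,w,impact"""
    I=.035*m; N=int(round(T/dt)); ph=np.empty(N+1);ww=np.empty(N+1);ph[0],ww[0]=phi,w; imp=0
    th=np.array([thf(i*dt) for i in range(N+1)]); thd=np.gradient(th,dt)
    for i in range(N):
        a=(.237*m*np.sin(phi-.36)+.115*(th[i]-phi)+.006*(thd[i]-w)-.015*w)/I
        w+=a*dt; phi+=w*dt
        if phi<0: imp=max(imp,-w); phi=0; w=max(w,0)
        ph[i+1]=phi; ww[i+1]=w
    return np.arange(N+1)*dt,ph,ww,imp
E
python3 - <<'E'
from mpc import *
o=sensors.observe(); print(o['time'],o['tool_pos'],o['gripper_width'],o['ft_force'],grasp_theta(o['tool_pos'],o['orientation']))
for k in range(2):print(phi_meas(0))
E
```

```text
4.15 [0.59667917 0.06596605 0.26550066] 0.01735939334723296 [ 0.654352    0.22496685 -0.43930212] (np.float64(-0.001819077707635508), np.float64(0.12884264739292117), np.float64(0.16817690730718654))
[(4.15, -0.010000000000000009, 0.15536219241229032, 'scene'), (4.2, -0.010000000000000009, 0.47277947120311514, 'side')]
[(4.25, -0.010000000000000009, 0.15536219241229032, 'scene'), (4.3, -0.010000000000000009, 0.47277947120311514, 'side')]
```

```bash
cat > cyc.py <<'E'
from mpc import *
from scipy.optimize import least_squares
import pickle
TAU=.08; A=np.linspace(-.1,.9,501)
def ang(p,col,y,guess):
    im=p['img'].astype(float); w=np.clip(im[...,0]-np.maximum(im[...,1],im[...,2])-15,0,None) if col=='r' else np.clip(im[...,1]-np.maximum(im[...,0],im[...,2])-4,0,None)
    L=proj(p,np.array([sw(P,pt(.14,y,x)) for x in A])); b=L[np.abs(A-guess).argmin()]
    sg=4. if p['t'][2]<1.2 else 3.; V,U=np.mgrid[:400,:640]
    for k in range(25):
        g=w*np.exp(-((U-b[0])**2+(V-b[1])**2)/2/sg**2)
        if g.sum()<50: return None
        # step along centroid
        b=np.array([(g*U).sum(),(g*V).sum()])/g.sum()
    d=np.hypot(*(L-b).T); i=d.argmin(); return float(A[i]),float(d[i])
def prop(S,pa,th0,th1,T,th_lag):
    """advance particles S[:,(phi,w,m)], command ramping th0->th1 over T"""
    n=int(round(T/DT))
    for i in range(n):
        cmd=th0+(th1-th0)*(i+1)/n; thd=(cmd-th_lag)/TAU; th_lag=th_lag+thd*DT
        f,w,m=S.T
        a=(.237*m*np.sin(f-.36)+.115*(th_lag-f)+.006*(thd-w)-.015*w)/(.035*m)
        w=w+a*DT; f=f+w*DT; hit=f<0
        pa=np.maximum(pa,np.where(hit,-w,0)); w=np.where(hit,np.maximum(w,0),w); f=np.where(hit,0,f)
        S=np.stack([f,w,m],1)
    return S,pa,th_lag
def pos(th): return sw(P,pt(.13,.168,th))
def load():
    return pickle.load(open('st.pkl','rb'))
def mean(D): return D['S'].mean(0)
def cycle(ref,n,H=16,umax=.12,wimp=0.,looks=1):
    rng=np.random.default_rng()
    D=load(); o=sensors.observe()
    S=D['S']; z=np.zeros(len(S)); lag=D['lag']; th=D['th']
    for k in D['pend']: S,_,lag=prop(S,z,th,k,.1,lag); th=k; S[:,1]+=rng.normal(0,.006,len(S))*(S[:,0]>0)
    tm=grasp_theta(o['tool_pos'],o['orientation'])[0]; print('t %.2f thcmd %.3f lag %.3f meas %.3f'%(o['time'],th,lag,tm),'F',np.round(o['ft_force'],1)); lag=tm
    for rep in range(looks):
      for cam in ('scene','side'):
        p=snapshot(cam); g=ang(p,'r',-.112,S[:,0].mean())
        if g is None: print(cam,'none')
        else:
            v=g[0]-D['bias'][cam]; sd=.005 if cam=='scene' else .006
            print(cam,'%.3f (pred %.3f) off %.1f'%(v,S[:,0].mean(),g[1]),end=' | ')
            W=np.exp(-.5*np.minimum(((S[:,0]-v)/sd)**2,60))+1e-12; W/=W.sum()
            S=S[np.searchsorted(np.cumsum(W),(rng.random()+np.arange(len(S)))/len(S)).clip(0,len(S)-1)]
            S=S+rng.normal(0,1,S.shape)*[.0012,.004,.006]*(S[:,:1]>1e-6)+ (S[:,:1]<=1e-6)*rng.normal(0,1,S.shape)*[0,0,.006]
            S[:,0]=S[:,0].clip(0); S[:,2]=S[:,2].clip(.78,1.28)
        S,_,lag=prop(S,z,th,th,.05,lag)
    print('\nest',np.round(S.mean(0),3),'sd',np.round(S.std(0),3))
    Q=S[rng.choice(len(S),24)]; Q=np.vstack([Q-Q.mean(0)+S.mean(0)]); Q[:,0]=Q[:,0].clip(0)
    f0=S[:,0].mean()
    def run(u):
        s=Q;im=np.zeros(len(Q));l=lag;t=th;F=[];Wv=[]
        for i in range(H):
            s,im,l=prop(s,im,t,t+u[i],.1,l); t+=u[i]; F.append(s[:,0]);Wv.append(s[:,1])
        return np.array(F),np.array(Wv),im,t
    idx=[i for i in range(H) if i<n or i>n]  # hold one row for the camera calls
    R=np.array([ref(.1*(i+1),f0) for i in range(H)])
    def res(v):
        u=np.zeros(H);u[idx]=v; F,Wv,im,t=run(u)
        wt=np.ones(H);wt[-3:]=3
        return np.concatenate([((F-R[:,None])*wt[:,None]).ravel(),.15*Wv[-2:].ravel(),wimp*im,.15*u,.05*np.diff(u)])
    v=least_squares(res,np.zeros(H-1),bounds=(-umax,umax),max_nfev=12).x
    u=np.zeros(H);u[idx]=v;F,Wv,im,_=run(u); print('pred phi',np.round(F.mean(1)[:n+4],3),'sd@n',round(F[n-1].std(),3),'imp',round(im.max(),3))
    send(D,S,lag,th,th+np.cumsum(u)[:n])
def send(D,S,lag,th,T):
    rows=[];cmd=D['cmd'].copy();base=D['off']
    for t in T:
        d=np.round((pos(t)+base-cmd)/.03,2); cmd=cmd+d*.03; rows.append(' '.join('%g'%x for x in d)+' 0 -1')
    print('theta',np.round(T,3)); print(';'.join(rows))
    pickle.dump(dict(D,S=S,lag=lag,th=th,pend=list(T),cmd=cmd),open('st.pkl','wb'))
def minjerk(T,f1):
    def r(t,f0):
        x=min(t/T,1); return f0+(f1-f0)*(10*x**3-15*x**4+6*x**5)
    return r
E
cat > init.py <<'E'
from cyc import *
b={};m={}
for cam in ('scene','side'):
    p=snapshot(cam); r=ang(p,'r',-.112,0); g=ang(p,'g',-.148,.307); print(cam,r,g); b[cam]=r[0]; m[cam]=g[0]
o=sensors.observe(); th=grasp_theta(o['tool_pos'],o['orientation'])[0]
S=np.zeros((4000,3)); S[:,2]=np.random.default_rng(0).uniform(.8,1.25,4000)
pickle.dump(dict(S=S,lag=th,th=th,pend=[],cmd=o['tool_pos'].copy(),off=o['tool_pos']-pos(th),bias=b),open('st.pkl','wb'))
send(load(),S,th,th,[.08,.2,.32,.43,.52,.57,.59,.6])
E
python3 init.py
```

```text
scene (0.01999999999999999, 0.030079304293962803) (0.32799999999999996, 0.42555902340666807)
side (-0.016, 0.4591379486220876) (0.29600000000000004, 0.31402790849332796)
theta [0.08 0.2  0.32 0.43 0.52 0.57 0.59 0.6 ]
-0.33 -0.03 0.11 0 -1;-0.51 -0.05 0.12 0 -1;-0.51 -0.05 0.05 0 -1;-0.48 -0.04 -0.01 0 -1;-0.38 -0.04 -0.04 0 -1;-0.22 -0.02 -0.04 0 -1;-0.08 -0.01 -0.02 0 -1;-0.04 -0 -0.01 0 -1
```

>>> step_arm(deltas="-0.33 -0.03 0.11 0 -1;-0.51 -0.05 0.12 0 -1;-0.51 -0.05 0.05 0 -1;-0.48 -0.04 -0.01 0 -1;-0.38 -0.04 -0.04 0 -1;-0.22 -0.02 -0.04 0 -1;-0.08 -0.01 -0.02 0 -1;-0.04 0 -0.01 0 -1")

```text
time: 5.25
tool_pos: [0.5206, 0.0584, 0.2713]
orientation: [[0.996, 0.093, 0.003], [0.093, -0.996, -0.001], [0.003, 0.001, -1.0]]
ft_force: [1.8, -2.1, 7.4]
gripper_width: 0.0168
```

```bash
time python3 -c "
from cyc import *
cycle(minjerk(2.5,.309),4,H=20,umax=.08)"
```

```text
t 5.25 thcmd 0.600 lag 0.589 meas 0.599 F [ 1.8 -2.1  7.4]
scene 0.000 (pred 0.000) off 0.0 | side 0.000 (pred 0.000) off 0.4 | 
est [0.    0.    1.023] sd [0.    0.002 0.13 ]
pred phi [0.    0.    0.001 0.001 0.002 0.003 0.004 0.005] sd@n 0.004 imp 0.015
theta [0.628 0.637 0.641 0.647]
-0.12 -0.01 -0.03 0 -1;-0.04 -0 -0.01 0 -1;-0.01 -0.01 -0.01 0 -1;-0.03 0 -0.01 0 -1
real	0m5.828s
user	0m6.553s
sys	0m0.105s
```

```bash
python3 -c "
from cyc import *
D=load(); send(dict(D,cmd=D['off']+pos(.6)),D['S'],D['lag'],D['th'],[.64,.68,.71,.72])"
```

```text
theta [0.64 0.68 0.71 0.72]
-0.17 -0.02 -0.04 0 -1;-0.16 -0.01 -0.06 0 -1;-0.12 -0.01 -0.04 0 -1;-0.04 -0.01 -0.01 0 -1
```

>>> step_arm(deltas="-0.17 -0.02 -0.04 0 -1;-0.16 -0.01 -0.06 0 -1;-0.12 -0.01 -0.04 0 -1;-0.04 -0.01 -0.01 0 -1")

```text
time: 5.75
tool_pos: [0.5055, 0.0569, 0.2658]
orientation: [[0.996, 0.093, 0.001], [0.093, -0.996, -0.001], [0.0, 0.001, -1.0]]
ft_force: [3.2, -3.5, 3.0]
gripper_width: 0.0171
```

```bash
python3 -c "
from cyc import *
cycle(minjerk(2,.309),4,H=18,umax=.08)"
```

```text
t 5.75 thcmd 0.720 lag 0.709 meas 0.724 F [ 3.2 -3.5  3. ]
scene 0.000 (pred 0.003) off 0.0 | side 0.000 (pred 0.001) off 0.4 | 
est [1.000e-03 7.000e-03 1.075e+00] sd [0.002 0.017 0.103]
pred phi [0.002 0.003 0.005 0.01  0.018 0.029 0.041 0.053] sd@n 0.015 imp 0.524
theta [0.722 0.792 0.86  0.892]
-0.01 0 -0.01 0 -1;-0.28 -0.02 -0.11 0 -1;-0.26 -0.03 -0.14 0 -1;-0.12 -0.01 -0.06 0 -1
```

```bash
sed -i 's/TAU=.08/TAU=.05/' cyc.py; python3 -c "
from cyc import *
D=load(); send(dict(D,cmd=D['off']+pos(.72)),D['S'],D['lag'],D['th'],[.76,.79,.80])"
```

```text
theta [0.76 0.79 0.8 ]
-0.16 -0.02 -0.06 0 -1;-0.12 -0.01 -0.06 0 -1;-0.04 0 -0.01 0 -1
```

>>> step_arm(deltas="-0.16 -0.02 -0.06 0 -1;-0.12 -0.01 -0.05 0 -1;-0.04 0 -0.02 0 -1")

```text
time: 6.15
tool_pos: [0.4955, 0.056, 0.2615]
orientation: [[0.996, 0.093, -0.0], [0.093, -0.996, -0.001], [-0.0, 0.001, -1.0]]
ft_force: [3.3, -4.6, 3.5]
gripper_width: 0.017
```

```bash
python3 -c "
from cyc import *
cycle(minjerk(2,.309),4,H=18,umax=.08)"
```

```text
t 6.15 thcmd 0.800 lag 0.795 meas 0.809 F [ 3.3 -4.6  3.5]
scene 0.000 (pred 0.007) off 0.0 | side 0.000 (pred 0.001) off 0.4 | 
est [1.000e-03 9.000e-03 1.135e+00] sd [0.003 0.017 0.069]
pred phi [0.004 0.007 0.014 0.024 0.036 0.05  0.064 0.078] sd@n 0.022 imp 0.646
theta [0.853 0.928 0.955 0.882]
-0.2 -0.02 -0.11 0 -1;-0.28 -0.03 -0.16 0 -1;-0.1 -0 -0.07 0 -1;0.27 0.02 0.17 0 -1
```

>>> step_arm(deltas="-0.15 -0.01 -0.08 0 -1;-0.07 -0.01 -0.04 0 -1;0 0 0 0 -1")

```text
time: 6.55
tool_pos: [0.4886, 0.0555, 0.2579]
orientation: [[0.996, 0.093, -0.001], [0.093, -0.996, -0.001], [-0.001, 0.001, -1.0]]
ft_force: [2.1, -3.7, 1.9]
gripper_width: 0.0171
```

```bash
python3 -c "
from cyc import *
D=load(); o=sensors.observe(); print(o['tool_pos'])
D['cmd']=D['off']+pos(.86); D['pend']=[.84,.86,.86]; pickle.dump(D,open('st.pkl','wb'))
cycle(minjerk(2,.309),4,H=18,umax=.08)"
```

```text
[0.48860095 0.05550168 0.25788582]
t 6.55 thcmd 0.860 lag 0.859 meas 0.869 F [ 2.1 -3.7  1.9]
scene 0.006 (pred 0.008) off 0.0 | side 0.012 (pred 0.004) off 0.5 | 
est [0.01  0.049 1.123] sd [0.006 0.029 0.042]
pred phi [0.016 0.023 0.03  0.038 0.048 0.06  0.076 0.093] sd@n 0.026 imp 0.642
theta [0.859 0.793 0.802 0.839]
0 0 0 0 -1;0.26 0.02 0.13 0 -1;-0.04 0 -0.02 0 -1;-0.14 -0.01 -0.07 0 -1
```

>>> step_arm(deltas="0 0 0 0 -1;0.26 0.02 0.13 0 -1;-0.04 0 -0.02 0 -1;-0.14 -0.01 -0.07 0 -1")

```text
time: 7.05
tool_pos: [0.4916, 0.056, 0.2595]
orientation: [[0.996, 0.093, 0.0], [0.093, -0.996, -0.0], [0.0, 0.0, -1.0]]
ft_force: [0.8, -4.3, 1.7]
gripper_width: 0.0171
```

```bash
python3 -c "
from cyc import *
cycle(minjerk(1.8,.309),4,H=16,umax=.1)"
```

```text
t 7.05 thcmd 0.839 lag 0.826 meas 0.842 F [ 0.8 -4.3  1.7]
scene 0.048 (pred 0.037) off 0.0 | side 0.054 (pred 0.054) off 0.5 | 
est [0.06  0.135 1.103] sd [0.005 0.016 0.014]
pred phi [0.074 0.088 0.1   0.108 0.117 0.126 0.14  0.159] sd@n 0.01 imp 0.0
theta [0.745 0.655 0.588 0.688]
0.37 0.03 0.17 0 -1;0.36 0.04 0.13 0 -1;0.28 0.02 0.08 0 -1;-0.41 -0.04 -0.12 0 -1
```

>>> step_arm(deltas="0.37 0.03 0.17 0 -1;0.36 0.04 0.13 0 -1;0.28 0.02 0.08 0 -1;-0.41 -0.04 -0.12 0 -1")

```text
time: 7.55
tool_pos: [0.512, 0.0585, 0.2676]
orientation: [[0.996, 0.094, 0.003], [0.094, -0.996, 0.002], [0.003, -0.002, -1.0]]
ft_force: [1.3, -1.0, 2.9]
gripper_width: 0.0173
```

```bash
cat >> cyc.py <<'E'
def expo(T,f1): return lambda t,f0: f1+(f0-f1)*np.exp(-t/T)
E
python3 -c "
from cyc import *
cycle(expo(.8,.309),4,H=16,umax=.1)"
```

```text
t 7.55 thcmd 0.688 lag 0.655 meas 0.671 F [ 1.3 -1.   2.9]
scene 0.106 (pred 0.108) off 0.1 | side 0.108 (pred 0.110) off 0.4 | 
est [0.113 0.078 1.105] sd [0.005 0.015 0.015]
pred phi [0.122 0.134 0.151 0.17  0.191 0.211 0.23  0.246] sd@n 0.015 imp 0.498
theta [0.788 0.856 0.756 0.656]
-0.4 -0.03 -0.16 0 -1;-0.26 -0.03 -0.13 0 -1;0.39 0.04 0.19 0 -1;0.4 0.04 0.14 0 -1
```

>>> step_arm(deltas="-0.4 -0.03 -0.16 0 -1;-0.26 -0.03 -0.13 0 -1;0.39 0.04 0.19 0 -1;0.4 0.04 0.14 0 -1")

```text
time: 8.05
tool_pos: [0.5115, 0.0586, 0.2679]
orientation: [[0.996, 0.094, -0.004], [0.094, -0.996, 0.001], [-0.004, -0.001, -1.0]]
ft_force: [-2.0, -0.7, 0.4]
gripper_width: 0.0175
```

```bash
python3 -c "
from cyc import *
cycle(expo(.6,.309),4,H=16,umax=.1)"
```

```text
t 8.05 thcmd 0.656 lag 0.695 meas 0.674 F [-2.  -0.7  0.4]
scene 0.164 (pred 0.170) off 0.2 | side 0.174 (pred 0.174) off 0.4 | 
est [0.184 0.192 1.108] sd [0.005 0.015 0.016]
pred phi [0.203 0.223 0.24  0.252 0.262 0.268 0.274 0.278] sd@n 0.01 imp 0.0
theta [0.609 0.509 0.41  0.396]
0.19 0.01 0.06 0 -1;0.43 0.04 0.08 0 -1;0.42 0.04 0.05 0 -1;0.06 0.01 -0 0 -1
```

>>> step_arm(deltas="0.19 0.01 0.06 0 -1;0.43 0.04 0.08 0 -1;0.42 0.04 0.05 0 -1;0.06 0.01 0 0 -1")

```text
time: 8.55
tool_pos: [0.5468, 0.0618, 0.2737]
orientation: [[0.996, 0.094, -0.001], [0.094, -0.996, 0.001], [-0.001, -0.001, -1.0]]
ft_force: [-1.9, 1.8, 3.4]
gripper_width: 0.0171
```

```bash
python3 -c "
from cyc import *
cycle(expo(.6,.309),4,H=16,umax=.1)"
```

```text
t 8.55 thcmd 0.396 lag 0.405 meas 0.394 F [-1.9  1.8  3.4]
scene 0.244 (pred 0.253) off 0.2 | side 0.244 (pred 0.250) off 0.5 | 
est [0.25  0.056 1.112] sd [0.005 0.014 0.016]
pred phi [0.255 0.26  0.267 0.276 0.283 0.289 0.293 0.296] sd@n 0.012 imp 0.0
theta [0.496 0.596 0.549 0.449]
-0.43 -0.04 -0.04 0 -1;-0.42 -0.04 -0.08 0 -1;0.2 0.02 0.04 0 -1;0.42 0.04 0.06 0 -1
```

>>> step_arm(deltas="-0.43 -0.04 -0.04 0 -1;-0.42 -0.04 -0.08 0 -1;0.2 0.02 0.04 0 -1;0.42 0.04 0.06 0 -1")

```text
time: 9.05
tool_pos: [0.5384, 0.0606, 0.2737]
orientation: [[0.996, 0.093, -0.002], [0.093, -0.996, -0.0], [-0.002, -0.0, -1.0]]
ft_force: [-2.1, 2.8, 4.0]
gripper_width: 0.0171
```

```bash
python3 -c "
from cyc import *
cycle(expo(.4,.309),5,H=16,umax=.1)"
```

```text
t 9.05 thcmd 0.449 lag 0.486 meas 0.460 F [-2.1  2.8  4. ]
scene 0.272 (pred 0.276) off 0.3 | side 0.270 (pred 0.276) off 0.4 | 
est [0.277 0.059 1.114] sd [0.005 0.013 0.017]
pred phi [0.283 0.291 0.3   0.308 0.313 0.314 0.313 0.311 0.31 ] sd@n 0.014 imp 0.0
theta [0.549 0.528 0.428 0.328 0.315]
-0.42 -0.04 -0.06 0 -1;0.08 0.01 0.02 0 -1;0.43 0.04 0.05 0 -1;0.43 0.04 0.01 0 -1;0.06 0 -0 0 -1
```

>>> step_arm(deltas="-0.42 -0.04 -0.06 0 -1;0.08 0.01 0.02 0 -1;0.43 0.04 0.05 0 -1;0.43 0.04 0.01 0 -1;0.06 0 0 0 -1")

```text
time: 9.65
tool_pos: [0.5578, 0.0623, 0.2737]
orientation: [[0.996, 0.094, -0.001], [0.094, -0.996, 0.001], [-0.001, -0.001, -1.0]]
ft_force: [-1.6, 2.9, 2.6]
gripper_width: 0.0171
```

```bash
python3 -c "
from cyc import *
cycle(expo(.4,.309),5,H=16,umax=.1)"
```

```text
t 9.65 thcmd 0.315 lag 0.324 meas 0.309 F [-1.6  2.9  2.6]
scene 0.300 (pred 0.313) off 0.3 | side 0.298 (pred 0.302) off 0.5 | 
est [ 0.299 -0.029  1.117] sd [0.005 0.013 0.018]
pred phi [0.295 0.291 0.289 0.292 0.297 0.303 0.308 0.311 0.311] sd@n 0.009 imp 0.0
theta [0.415 0.515 0.615 0.557 0.457]
-0.43 -0.04 -0.01 0 -1;-0.43 -0.04 -0.04 0 -1;-0.42 -0.04 -0.09 0 -1;0.24 0.03 0.06 0 -1;0.43 0.04 0.06 0 -1
```

>>> step_arm(deltas="-0.43 -0.04 -0.01 0 -1;-0.43 -0.04 -0.04 0 -1;-0.42 -0.04 -0.09 0 -1;0.24 0.03 0.06 0 -1;0.43 0.04 0.06 0 -1")

```text
time: 10.25
tool_pos: [0.538, 0.0602, 0.2743]
orientation: [[0.996, 0.093, -0.001], [0.093, -0.996, -0.001], [-0.001, 0.001, -1.0]]
ft_force: [-1.2, -1.0, -1.8]
gripper_width: 0.017
```

```bash
python3 -c "
from cyc import *
cycle(expo(.5,.309),6,H=16,umax=.06)"
```

```text
t 10.25 thcmd 0.457 lag 0.495 meas 0.463 F [-1.2 -1.  -1.8]
scene 0.284 (pred 0.298) off 0.3 | side 0.282 (pred 0.287) off 0.4 | 
est [0.286 0.026 1.122] sd [0.005 0.014 0.02 ]
pred phi [0.289 0.294 0.3   0.306 0.31  0.311 0.311 0.31  0.309 0.308] sd@n 0.016 imp 0.0
theta [0.517 0.516 0.456 0.396 0.336 0.368]
-0.26 -0.03 -0.03 0 -1;0.01 0 -0 0 -1;0.25 0.03 0.03 0 -1;0.26 0.02 0.02 0 -1;0.26 0.02 -0 0 -1;-0.14 -0.01 0 0 -1
```

>>> step_arm(deltas="-0.26 -0.03 -0.03 0 -1;0.01 0 0 0 -1;0.25 0.03 0.03 0 -1;0.26 0.02 0.02 0 -1;0.26 0.02 0 0 -1;-0.14 -0.01 0 0 -1")

```text
time: 10.95
tool_pos: [0.5518, 0.0616, 0.2733]
orientation: [[0.996, 0.094, 0.0], [0.094, -0.996, 0.0], [0.0, -0.0, -1.0]]
ft_force: [0.3, -0.9, -1.0]
gripper_width: 0.0174
```

```bash
sed -i 's/TAU=.05/TAU=.025/' cyc.py; python3 -c "
from cyc import *
cycle(expo(.5,.309),6,H=16,umax=.06)"
```

```text
t 10.95 thcmd 0.368 lag 0.363 meas 0.356 F [ 0.3 -0.9 -1. ]
scene 0.294 (pred 0.311) off 0.3 | side 0.288 (pred 0.294) off 0.5 | 
est [ 0.289 -0.053  1.127] sd [0.005 0.013 0.02 ]
pred phi [0.283 0.277 0.273 0.272 0.275 0.281 0.288 0.296 0.303 0.309] sd@n 0.016 imp 0.0
theta [0.428 0.487 0.547 0.607 0.592 0.532]
-0.25 -0.02 -0.01 0 -1;-0.26 -0.03 -0.02 0 -1;-0.25 -0.02 -0.04 0 -1;-0.26 -0.02 -0.06 0 -1;0.07 0 0.01 0 -1;0.25 0.03 0.06 0 -1
```

>>> step_arm(deltas="-0.4 -0.04 -0.02 0 -1;-0.39 -0.04 -0.05 0 -1;-0.3 -0.03 -0.06 0 -1;0 0 0 0 -1;0.25 0.02 0.05 0 -1;0.3 0.03 0.05 0 -1")

```text
time: 11.65
tool_pos: [0.5334, 0.0597, 0.2735]
orientation: [[0.996, 0.093, -0.002], [0.093, -0.996, -0.0], [-0.002, -0.0, -1.0]]
ft_force: [-1.9, -0.2, 1.0]
gripper_width: 0.0172
```

```bash
python3 -c "
from cyc import *
D=load(); D['pend']=[.46,.55,.62,.62,.56,.49]; D['cmd']=D['off']+pos(.49); pickle.dump(D,open('st.pkl','wb'))
cycle(expo(.5,.315),5,H=16,umax=.08)"
```

```text
t 11.65 thcmd 0.490 lag 0.500 meas 0.499 F [-1.9 -0.2  1. ]
scene 0.290 (pred 0.301) off 0.3 | side 0.290 (pred 0.295) off 0.5 | 
est [0.297 0.082 1.133] sd [0.005 0.014 0.022]
pred phi [0.305 0.314 0.322 0.325 0.325 0.323 0.321 0.318 0.317] sd@n 0.014 imp 0.0
theta [0.49  0.41  0.33  0.263 0.339]
-0 -0 -0 0 -1;0.34 0.03 0.03 0 -1;0.35 0.03 0 0 -1;0.29 0.03 -0.01 0 -1;-0.33 -0.03 0.02 0 -1
```

>>> step_arm(deltas="0 0 0 0 -1;0.34 0.03 0.03 0 -1;0.35 0.03 0 0 -1;0.29 0.03 -0.01 0 -1;-0.33 -0.03 0.02 0 -1")

```text
time: 12.25
tool_pos: [0.5569, 0.062, 0.274]
orientation: [[0.996, 0.094, 0.003], [0.094, -0.996, 0.001], [0.004, -0.001, -1.0]]
ft_force: [1.9, 2.3, 3.7]
gripper_width: 0.0169
```

```bash
python3 -c "
from cyc import *
cycle(expo(.5,.315),6,H=16,umax=.08)"
```

```text
t 12.25 thcmd 0.339 lag 0.328 meas 0.316 F [1.9 2.3 3.7]
scene 0.320 (pred 0.325) off 0.3 | side 0.320 (pred 0.320) off 0.4 | 
est [ 0.318 -0.034  1.135] sd [0.005 0.013 0.022]
pred phi [0.315 0.312 0.313 0.316 0.32  0.322 0.322 0.32  0.318 0.317] sd@n 0.013 imp 0.0
theta [0.419 0.499 0.552 0.472 0.392 0.337]
-0.35 -0.03 -0.01 0 -1;-0.34 -0.03 -0.04 0 -1;-0.22 -0.02 -0.03 0 -1;0.34 0.03 0.05 0 -1;0.34 0.03 0.02 0 -1;0.24 0.02 0.01 0 -1
```

>>> step_arm(deltas="-0.35 -0.03 -0.01 0 -1;-0.34 -0.03 -0.04 0 -1;-0.22 -0.02 -0.03 0 -1;0.34 0.03 0.05 0 -1;0.34 0.03 0.02 0 -1;0.24 0.02 0.01 0 -1")

```text
time: 12.95
tool_pos: [0.554, 0.0617, 0.2738]
orientation: [[0.996, 0.093, -0.002], [0.093, -0.996, 0.001], [-0.002, -0.001, -1.0]]
ft_force: [-2.7, 0.8, 4.9]
gripper_width: 0.0171
```

```bash
python3 -c "
from cyc import *
cycle(expo(.5,.312),6,H=16,umax=.06)"
```

```text
t 12.95 thcmd 0.337 lag 0.345 meas 0.339 F [-2.7  0.8  4.9]
scene 0.316 (pred 0.322) off 0.3 | side 0.312 (pred 0.316) off 0.4 | 
est [ 0.313 -0.028  1.136] sd [0.005 0.013 0.024]
pred phi [0.31  0.307 0.305 0.306 0.309 0.311 0.312 0.313 0.312 0.312] sd@n 0.015 imp 0.0
theta [0.397 0.457 0.517 0.514 0.454 0.396]
-0.26 -0.02 -0.01 0 -1;-0.26 -0.03 -0.01 0 -1;-0.26 -0.02 -0.04 0 -1;0.02 0 0.01 0 -1;0.25 0.02 0.03 0 -1;0.26 0.03 0.01 0 -1
```

>>> step_arm(deltas="-0.26 -0.02 -0.01 0 -1;-0.26 -0.03 -0.01 0 -1;-0.26 -0.02 -0.04 0 -1;0.02 0 0.01 0 -1;0.25 0.02 0.03 0 -1;0.26 0.03 0.01 0 -1")

```text
time: 13.65
tool_pos: [0.5455, 0.0608, 0.274]
orientation: [[0.996, 0.093, -0.002], [0.093, -0.996, -0.0], [-0.002, -0.0, -1.0]]
ft_force: [-2.8, -0.1, 1.9]
gripper_width: 0.0173
```

```bash
python3 -c "
from cyc import *
cycle(expo(.5,.312),7,H=16,umax=.06)
p=snapshot('scene'); cv2.imwrite('pics/hold.png',cv2.resize(p['img'][165:240,200:280,::-1],None,fx=7,fy=7,interpolation=cv2.INTER_CUBIC))
S=load()"
```

```text
t 13.65 thcmd 0.396 lag 0.404 meas 0.405 F [-2.8 -0.1  1.9]
scene 0.312 (pred 0.311) off 0.3 | side 0.306 (pred 0.313) off 0.5 | 
est [0.31  0.004 1.137] sd [0.005 0.014 0.025]
pred phi [0.311 0.312 0.314 0.314 0.314 0.314 0.313 0.313 0.312 0.312 0.312] sd@n 0.015 imp 0.0
theta [0.456 0.449 0.407 0.389 0.398 0.414 0.426]
-0.26 -0.03 -0.01 0 -1;0.03 0.01 -0 0 -1;0.18 0.01 0.01 0 -1;0.07 0.01 0 0 -1;-0.03 -0 0 0 -1;-0.07 -0.01 0 0 -1;-0.06 -0 -0 0 -1
```

View pics/hold.png

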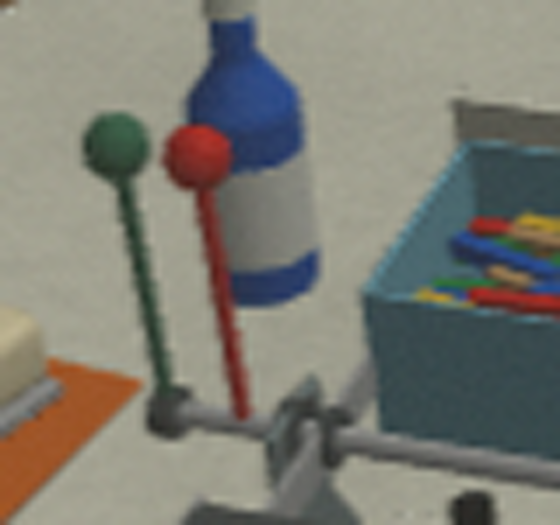

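The red rod, with its ball at (198,157), runs parallel to the green one at (117,147): lined up. I'll keep holding.

>>> step_arm(deltas="-0.26 -0.03 -0.01 0 -1;0.03 0.01 0 0 -1;0.18 0.01 0.01 0 -1;0.07 0.01 0 0 -1;-0.03 0 0 0 -1;-0.07 -0.01 0 0 -1;-0.06 0 0 0 -1")

```text
time: 14.5
tool_pos: [0.5424, 0.0605, 0.2737]
orientation: [[0.996, 0.093, 0.001], [0.093, -0.996, -0.0], [0.001, 0.0, -1.0]]
ft_force: [1.9, -0.8, -3.4]
gripper_width: 0.0166
```

```bash
python3 -c "
from cyc import *
cycle(expo(.5,.312),7,H=16,umax=.06)"
```

```text
t 14.50 thcmd 0.426 lag 0.425 meas 0.430 F [ 1.9 -0.8 -3.4]
scene 0.310 (pred 0.313) off 0.3 | side 0.304 (pred 0.310) off 0.4 | 
est [ 0.306 -0.016  1.138] sd [0.005 0.013 0.025]
pred phi [0.305 0.307 0.31  0.313 0.316 0.316 0.315 0.314 0.313 0.313 0.312] sd@n 0.015 imp 0.0
theta [0.486 0.53  0.47  0.41  0.35  0.367 0.413]
-0.25 -0.03 -0.03 0 -1;-0.19 -0.02 -0.03 0 -1;0.26 0.03 0.04 0 -1;0.26 0.02 0.02 0 -1;0.25 0.03 0.01 0 -1;-0.07 -0.01 -0 0 -1;-0.2 -0.02 -0.01 0 -1
```

>>> step_arm(deltas="-0.25 -0.03 -0.03 0 -1;-0.19 -0.02 -0.03 0 -1;0.26 0.03 0.04 0 -1;0.26 0.02 0.02 0 -1;0.25 0.03 0.01 0 -1;-0.07 -0.01 0 0 -1;-0.2 -0.02 -0.01 0 -1")

```text
time: 15.3
tool_pos: [0.5456, 0.0608, 0.2743]
orientation: [[0.996, 0.094, 0.003], [0.094, -0.996, 0.001], [0.003, -0.0, -1.0]]
ft_force: [0.9, 0.3, 3.3]
gripper_width: 0.0169
```

```bash
python3 -c "
from cyc import *
cycle(expo(.5,.312),7,H=16,umax=.06)"
```

```text
t 15.30 thcmd 0.413 lag 0.406 meas 0.405 F [0.9 0.3 3.3]
scene 0.312 (pred 0.315) off 0.3 | side 0.306 (pred 0.311) off 0.5 | 
est [ 0.308 -0.021  1.139] sd [0.005 0.013 0.025]
pred phi [0.306 0.307 0.309 0.312 0.314 0.314 0.313 0.313 0.312 0.312 0.312] sd@n 0.019 imp 0.0
theta [0.473 0.53  0.47  0.41  0.366 0.382 0.418]
-0.26 -0.02 -0.02 0 -1;-0.24 -0.03 -0.04 0 -1;0.25 0.03 0.04 0 -1;0.26 0.02 0.02 0 -1;0.19 0.02 0.01 0 -1;-0.07 -0.01 -0 0 -1;-0.15 -0.01 -0.01 0 -1
```

>>> step_arm(deltas="-0.26 -0.02 -0.02 0 -1;-0.24 -0.03 -0.04 0 -1;0.25 0.03 0.04 0 -1;0.26 0.02 0.02 0 -1;0.19 0.02 0.01 0 -1;-0.07 -0.01 0 0 -1;-0.15 -0.01 -0.01 0 -1")

```text
time: 16.1
tool_pos: [0.5444, 0.0607, 0.2738]
orientation: [[0.996, 0.094, 0.001], [0.094, -0.996, 0.0], [0.001, -0.0, -1.0]]
ft_force: [2.4, 0.4, 1.6]
gripper_width: 0.0171
```

```bash
python3 -c "
from cyc import *
cycle(minjerk(3,0.02),6,H=18,umax=.06)"
```

```text
t 16.10 thcmd 0.418 lag 0.413 meas 0.414 F [2.4 0.4 1.6]
scene 0.314 (pred 0.313) off 0.3 | side 0.306 (pred 0.314) off 0.5 | 
est [ 0.309 -0.013  1.141] sd [0.005 0.013 0.027]
pred phi [0.309 0.309 0.308 0.306 0.301 0.294 0.285 0.274 0.261 0.247] sd@n 0.012 imp 0.54
theta [0.478 0.427 0.375 0.344 0.349 0.368]
-0.26 -0.03 -0.02 0 -1;0.22 0.03 0.02 0 -1;0.23 0.02 0.01 0 -1;0.13 0.01 -0 0 -1;-0.02 -0 -0 0 -1;-0.09 -0.01 -0 0 -1
```

>>> step_arm(deltas="-0.26 -0.03 -0.02 0 -1;0.22 0.03 0.02 0 -1;0.23 0.02 0.01 0 -1;0.13 0.01 0 0 -1;-0.02 0 0 0 -1;-0.09 -0.01 0 0 -1")

```text
time: 16.8
tool_pos: [0.5503, 0.0613, 0.2745]
orientation: [[0.996, 0.094, 0.001], [0.094, -0.996, 0.0], [0.001, -0.0, -1.0]]
ft_force: [0.4, 0.8, 1.4]
gripper_width: 0.0171
```

```bash
python3 -c "
from cyc import *
cycle(expo(1.2,.02),5,H=18,umax=.08,wimp=1)"
```

```text
t 16.80 thcmd 0.368 lag 0.365 meas 0.368 F [0.4 0.8 1.4]
scene 0.294 (pred 0.294) off 0.3 | side 0.286 (pred 0.290) off 0.4 | 
est [ 0.283 -0.102  1.14 ] sd [0.005 0.013 0.027]
pred phi [0.272 0.259 0.244 0.228 0.211 0.194 0.178 0.161 0.146] sd@n 0.009 imp 0.282
theta [0.382 0.397 0.428 0.472 0.522]
-0.06 -0.01 -0 0 -1;-0.06 -0 -0.01 0 -1;-0.13 -0.01 -0 0 -1;-0.19 -0.02 -0.02 0 -1;-0.22 -0.02 -0.03 0 -1
```

>>> step_arm(deltas="-0.06 -0.01 0 0 -1;-0.06 0 -0.01 0 -1;-0.13 -0.01 0 0 -1;-0.19 -0.02 -0.02 0 -1;-0.22 -0.02 -0.03 0 -1")

```text
time: 17.4
tool_pos: [0.5294, 0.0591, 0.2726]
orientation: [[0.996, 0.093, 0.0], [0.093, -0.996, -0.0], [0.0, 0.001, -1.0]]
ft_force: [1.8, -0.5, 3.0]
gripper_width: 0.0172
```

```bash
python3 -c "
from cyc import *
cycle(expo(1.2,.02),4,H=16,umax=.1,wimp=1)"
```

```text
t 17.40 thcmd 0.522 lag 0.515 meas 0.531 F [ 1.8 -0.5  3. ]
scene 0.208 (pred 0.211) off 0.2 | side 0.202 (pred 0.200) off 0.4 | 
est [ 0.192 -0.174  1.141] sd [0.005 0.015 0.028]
pred phi [0.174 0.157 0.14  0.124 0.108 0.093 0.079 0.066] sd@n 0.012 imp 0.239
theta [0.561 0.599 0.635 0.67 ]
-0.16 -0.02 -0.03 0 -1;-0.16 -0.01 -0.04 0 -1;-0.15 -0.02 -0.04 0 -1;-0.15 -0.01 -0.04 0 -1
```

>>> step_arm(deltas="-0.16 -0.02 -0.03 0 -1;-0.16 -0.01 -0.04 0 -1;-0.15 -0.02 -0.04 0 -1;-0.15 -0.01 -0.04 0 -1")

```text
time: 17.9
tool_pos: [0.5109, 0.0573, 0.2684]
orientation: [[0.996, 0.093, 0.001], [0.093, -0.996, -0.0], [0.001, 0.001, -1.0]]
ft_force: [1.1, -0.9, 5.6]
gripper_width: 0.0172
```

```bash
python3 -c "
from cyc import *
cycle(expo(1.,.025),3,H=16,umax=.12,wimp=1)"
```

```text
t 17.90 thcmd 0.670 lag 0.665 meas 0.678 F [ 1.1 -0.9  5.6]
scene 0.132 (pred 0.124) off 0.1 | side 0.124 (pred 0.124) off 0.4 | 
est [ 0.117 -0.134  1.134] sd [0.005 0.018 0.025]
pred phi [0.104 0.091 0.078 0.064 0.051 0.041 0.036] sd@n 0.012 imp 0.233
theta [0.675 0.676 0.69 ]
-0.02 -0 -0.01 0 -1;-0 -0 0 0 -1;-0.06 -0.01 -0.02 0 -1
```

>>> step_arm(deltas="-0.21 -0.02 -0.07 0 -1;-0.12 -0.01 -0.05 0 -1;-0.08 -0.01 -0.03 0 -1")

```text
time: 18.3
tool_pos: [0.4984, 0.0562, 0.2633]
orientation: [[0.996, 0.093, -0.0], [0.093, -0.996, -0.0], [-0.0, 0.0, -1.0]]
ft_force: [2.4, -2.6, 2.1]
gripper_width: 0.0168
```

```bash
python3 -c "
from cyc import *
D=load(); D['pend']=[.72,.75,.77]; D['cmd']=D['off']+pos(.77); pickle.dump(D,open('st.pkl','wb'))
cycle(expo(.8,.015),3,H=14,umax=.08,wimp=2)"
```

```text
t 18.30 thcmd 0.770 lag 0.767 meas 0.782 F [ 2.4 -2.6  2.1]
scene 0.094 (pred 0.085) off 0.0 | side 0.092 (pred 0.090) off 0.4 | 
est [ 0.089 -0.035  1.121] sd [0.005 0.019 0.022]
pred phi [0.085 0.081 0.073 0.063 0.052 0.042 0.035] sd@n 0.012 imp 0.196
theta [0.69  0.61  0.641]
0.32 0.03 0.13 0 -1;0.33 0.03 0.09 0 -1;-0.13 -0.01 -0.03 0 -1
```

>>> step_arm(deltas="0.32 0.03 0.13 0 -1;0.17 0.02 0.05 0 -1;-0.12 -0.01 -0.04 0 -1")

```text
time: 18.7
tool_pos: [0.5102, 0.0575, 0.2678]
orientation: [[0.996, 0.093, -0.001], [0.093, -0.996, -0.0], [-0.001, 0.0, -1.0]]
ft_force: [-0.5, -3.6, 4.9]
gripper_width: 0.0171
```

```bash
python3 -c "
from cyc import *
D=load(); D['pend']=[.69,.65,.68]; D['cmd']=D['off']+pos(.68); pickle.dump(D,open('st.pkl','wb'))
cycle(expo(.8,.01),3,H=14,umax=.08,wimp=2)"
```

```text
t 18.70 thcmd 0.680 lag 0.676 meas 0.684 F [-0.5 -3.6  4.9]
scene 0.088 (pred 0.075) off 0.1 | side 0.084 (pred 0.084) off 0.5 | 
est [ 0.082 -0.041  1.107] sd [0.005 0.018 0.019]
pred phi [0.077 0.07  0.061 0.051 0.039 0.029 0.022] sd@n 0.009 imp 0.174
theta [0.643 0.627 0.658]
0.15 0.01 0.05 0 -1;0.07 0.01 0.02 0 -1;-0.13 -0.01 -0.04 0 -1
```

>>> step_arm(deltas="0.15 0.01 0.05 0 -1;0.07 0.01 0.02 0 -1;-0.13 -0.01 -0.04 0 -1")

```text
time: 19.1
tool_pos: [0.5136, 0.0579, 0.2689]
orientation: [[0.996, 0.094, 0.001], [0.094, -0.996, 0.0], [0.001, 0.0, -1.0]]
ft_force: [1.4, -3.3, 3.7]
gripper_width: 0.0171
```

```bash
python3 -c "
from cyc import *
cycle(expo(.7,.01),3,H=14,umax=.08,wimp=2)"
```

```text
t 19.10 thcmd 0.658 lag 0.653 meas 0.656 F [ 1.4 -3.3  3.7]
scene 0.068 (pred 0.061) off 0.1 | side 0.064 (pred 0.063) off 0.4 | 
est [ 0.058 -0.097  1.1  ] sd [0.005 0.017 0.018]
pred phi [0.048 0.038 0.03  0.023 0.02  0.018 0.016] sd@n 0.011 imp 0.132
theta [0.708 0.758 0.804]
-0.21 -0.02 -0.07 0 -1;-0.19 -0.02 -0.08 0 -1;-0.19 -0.02 -0.08 0 -1
```

>>> step_arm(deltas="-0.21 -0.02 -0.07 0 -1;-0.19 -0.02 -0.08 0 -1;-0.19 -0.02 -0.08 0 -1")

```text
time: 19.5
tool_pos: [0.4946, 0.0562, 0.2617]
orientation: [[0.996, 0.094, 0.001], [0.094, -0.996, 0.0], [0.001, -0.0, -1.0]]
ft_force: [2.7, -2.1, 2.6]
gripper_width: 0.017
```

```bash
python3 -c "
from cyc import *
cycle(expo(.7,.005),3,H=14,umax=.05,wimp=2)"
```

```text
t 19.50 thcmd 0.804 lag 0.797 meas 0.814 F [ 2.7 -2.1  2.6]
scene 0.026 (pred 0.030) off 0.0 | side 0.024 (pred 0.023) off 0.4 | 
est [ 0.019 -0.072  1.102] sd [0.005 0.018 0.018]
pred phi [0.013 0.008 0.006 0.005 0.004 0.004 0.004] sd@n 0.006 imp 0.104
theta [0.818 0.818 0.805]
-0.05 -0 -0.03 0 -1;0 -0 0 0 -1;0.05 0 0.03 0 -1
```

>>> step_arm(deltas="-0.18 -0.02 -0.09 0 -1;0.04 0 0.02 0 -1;0.11 0.01 0.06 0 -1")

```text
time: 19.9
tool_pos: [0.4929, 0.056, 0.2611]
orientation: [[0.996, 0.093, -0.002], [0.093, -0.996, 0.0], [-0.002, -0.001, -1.0]]
ft_force: [-2.0, -1.5, 0.9]
gripper_width: 0.0174
```

```bash
python3 -c "
from cyc import *
D=load(); D['pend']=[.85,.84,.81]; D['cmd']=D['off']+pos(.81); pickle.dump(D,open('st.pkl','wb'))
cycle(expo(.5,.0),3,H=14,umax=.05,wimp=2)"
```

```text
t 19.90 thcmd 0.810 lag 0.814 meas 0.828 F [-2.  -1.5  0.9]
scene 0.004 (pred 0.009) off 0.0 | side 0.006 (pred 0.003) off 0.5 | 
est [ 0.003 -0.006  1.108] sd [0.003 0.016 0.017]
pred phi [0.003 0.002 0.002 0.002 0.002 0.002 0.002] sd@n 0.004 imp 0.078
theta [0.8   0.789 0.777]
0.04 0 0.02 0 -1;0.04 0.01 0.02 0 -1;0.05 0 0.02 0 -1
```

>>> step_arm(deltas="0.04 0 0.02 0 -1;0.04 0.01 0.02 0 -1;0.05 0 0.02 0 -1;0.06 0 0.02 0 -1;0.06 0.01 0.02 0 -1;0.06 0 0.02 0 -1")

```text
time: 20.6
tool_pos: [0.5034, 0.0569, 0.2652]
orientation: [[0.996, 0.094, -0.0], [0.094, -0.996, 0.001], [0.0, -0.001, -1.0]]
ft_force: [-0.6, 2.9, -0.3]
gripper_width: 0.0171
```

```bash
python3 -c "
from cyc import *
D=load(); D['pend']=[.8,.79,.777,.763,.749,.735]; D['cmd']=D['off']+pos(.735); 
o=sensors.observe(); th=grasp_theta(o['tool_pos'],o['orientation'])[0]; print(th)
for k in range(2):
  for c in ('scene','side'): print(c, ang(snapshot(c),'r',-.112,0.)[0]-D['bias'][c])
D['cmd']=o['tool_pos'].copy(); D['off']=D['cmd']-pos(th)
send(D,D['S'],th,th,[.70,.66,.60,.52,.44,.36,.28,.2]); D=load(); send(D,D['S'],th,.2,[.13,.07,.03,.01,0,0])
"
```

```text
0.740930158200702
scene 0.0
side 0.0
scene 0.0
side 0.0
theta [0.7  0.66 0.6  0.52 0.44 0.36 0.28 0.2 ]
0.17 0.02 0.06 0 -1;0.16 0.01 0.06 0 -1;0.25 0.02 0.07 0 -1;0.34 0.04 0.07 0 -1;0.34 0.03 0.04 0 -1;0.34 0.03 0.01 0 -1;0.35 0.03 -0.01 0 -1;0.34 0.04 -0.04 0 -1
theta [0.13 0.07 0.03 0.01 0.   0.  ]
0.3 0.02 -0.06 0 -1;0.25 0.03 -0.07 0 -1;0.16 0.01 -0.05 0 -1;0.08 0.01 -0.03 0 -1;0.04 0 -0.02 0 -1;0 0 0 0 -1
```

Shut exactly (0.000 in both views). I'll return the lever to its relaxed position, then let go.

>>> step_arm(deltas="0.17 0.02 0.06 0 -1;0.16 0.01 0.06 0 -1;0.25 0.02 0.07 0 -1;0.34 0.04 0.07 0 -1;0.34 0.03 0.04 0 -1;0.34 0.03 0.01 0 -1;0.35 0.03 -0.01 0 -1;0.34 0.04 -0.04 0 -1")

```text
time: 21.6
tool_pos: [0.573, 0.0629, 0.2727]
orientation: [[0.996, 0.093, 0.0], [0.093, -0.996, -0.0], [0.0, 0.0, -1.0]]
ft_force: [-2.1, 2.0, -1.8]
gripper_width: 0.0169
```

>>> step_arm(deltas="0.3 0.02 -0.06 0 -1;0.25 0.03 -0.07 0 -1;0.16 0.01 -0.05 0 -1;0.08 0.01 -0.03 0 -1;0.04 0 -0.02 0 -1;0 0 0 0 -1;0 0 0 0 -1")

```text
time: 22.3
tool_pos: [0.5968, 0.0651, 0.2662]
orientation: [[0.996, 0.093, 0.0], [0.093, -0.996, 0.0], [0.0, -0.0, -1.0]]
ft_force: [-2.1, 3.6, 1.8]
gripper_width: 0.017
```

```bash
python3 -c "
from cyc import *
D=load(); o=sensors.observe(); print(o['time'],grasp_theta(o['tool_pos'],o['orientation']),o['ft_force'],o['tool_pos'])
for c in ('scene','side'): print(c, ang(snapshot(c),'r',-.112,0.)[0]-D['bias'][c])
"
```

```text
22.3 (np.float64(0.0001552135707036939), np.float64(0.12950774423135525), np.float64(0.1673115437987383)) [-2.13466011  3.60675265  1.76433212] [0.59675656 0.06510453 0.26621297]
scene 0.0
side 0.0
```

Open, wait, then rise straight up clear of the handle.

>>> step_arm(deltas="0 0 0 0 0;0 0 0 0 1;0 0 0 0 1;0 0 0 0 1;0 0 0 0 1;0 0 0 0 1;0 0 0.3 0 1;0 0 0.8 0 1")

```text
time: 23.2
tool_pos: [0.5959, 0.0651, 0.2976]
orientation: [[0.996, 0.093, -0.004], [0.093, -0.996, 0.0], [-0.004, -0.0, -1.0]]
ft_force: [0.9, 0.2, -0.2]
gripper_width: 0.0852
```

>>> step_arm(deltas="0 0 1 0 1;0 0 1 0 1;0 0 0.8 0 1;0 0 0 0 1;0 0 0 0 1;0 0 0 0 1")

```text
time: 23.8
tool_pos: [0.5967, 0.0651, 0.3821]
orientation: [[0.996, 0.093, -0.001], [0.093, -0.996, 0.0], [-0.001, -0.0, -1.0]]
ft_force: [0.0, 0.7, -0.5]
gripper_width: 0.0856
```

```bash
python3 -c "
from cyc import *
D=load(); o=sensors.observe(); print(o['time'],o['ft_force'],o['tool_pos'],o['gripper_width'])
for c in ('scene','side'):
  p=snapshot(c); print(c, ang(p,'r',-.112,0.)[0]-D['bias'][c], ang(p,'g',-.148,.307)[0]-D['bias'][c])
p=snapshot('scene'); save(p,'end')
"
```

```text
23.8 [ 0.00969789  0.73529372 -0.49664175] [0.59670906 0.06509061 0.3821149 ] 0.08559149082454699
scene 0.0 0.30799999999999994
side 0.0 0.31000000000000005
```

View pics/end.png

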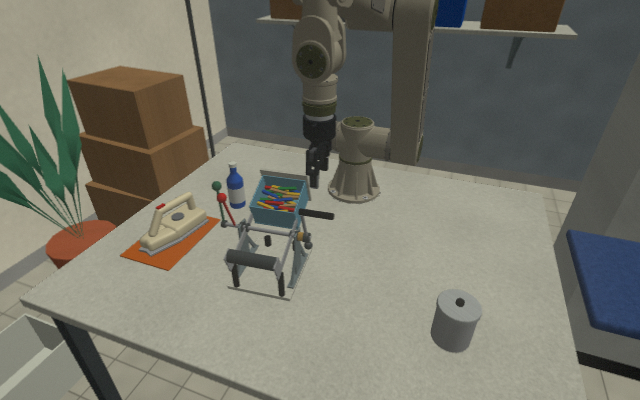

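The basket is shut (red ball at (221,198)), the handle is free at (317,214), and the bystanders are where they were. The gripper is well clear, so I'm handing in.

```bash
python3 -c "
from cell import arm
print(arm.sign_off())"
```

```text
the job is handed in; nothing more can be done
None
```

The job is done and handed in at about 24 s of the 58 s allowed. Working only through the black handle, I eased the basket out to the green index, held it there, brought it gently back to shut and let go.

- **Hold:** From 9.3 s to 16.1 s the measured tilt stayed between 0.282 and 0.320 rad, against a mark of about 0.31. That is within about 4 mm of the index at the pointer. These are checks every 0.6–0.8 s; between them I relied on the model, which was usually within 0.01 rad and at worst 0.017 rad off. A close-up during the hold showed the red and green rods parallel.
- **Closing:** The basket reached the stop at an estimated 0.03 rad/s, which is gentle. It did not go near the far stop. I then brought the lever back to its relaxed position before opening the gripper.
- **Last checks:** The tilt read 0.000 in both views. The index read the same as at the start (0.308 and 0.310, against 0.308 and 0.312). The iron, tin and bottle look unmoved by eye, and the gripper hangs clear with no contact force.
- **Small disagreements:** During closing and part of the hold, the two cameras differed by up to 0.01 rad. The model also predicted slightly high early in the hold, so I aimed a little high to compensate.

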